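# Side-light a bare board on the inspection light base

## Task

A small bare circuit board lies on the glass of the inspection light base, ready to be checked for cracked tracks. While the shutter is still shut, turn the lamp selector to its two-dot mark; then slide the sprung shutter open by its upright grip to half travel, at the long middle line of its scale, so that light comes from one side only. The shutter snaps shut when let go, so finish with the gripper still holding it steadily at half, the selector left on two dots, and leave the board and the tools and parts lying about where they are.

Things in the scene. Friction and masses are not known exactly. Their poses are not given: they have to be found in the camera images.
- light_base: Low grey light box fixed to the bench, 220 (its x) x 300 (its y) x 55 mm high; place and yaw vary. Origin under its centre; x points from its front edge to its rear, y to its left, z up. Flush in its flat deck, left rear, a glass window (70 mm along x, 60 along y); in front of that the shutter's slot and upright grip; right front the selector knob.
- glass (a point): Centre of the top face of the glass window, 25 mm in x, 55 mm in y and 55 mm up in the light base's frame. White light shows where the dark shutter blade under the glass has uncovered it.
- selector (a joint): Lamp selector angle, rad: 0 at the open circle (off), 0.6 one dot, 1.2 two dots, 1.8 three dots; grows clockwise seen from above. End stops at 0 and 1.8. A sprung detent snaps it into the nearest of the four positions; going from one to the next takes up to 0.07 N m. Starts near off or one dot.
- knob_grip (a point): On the selector's axis, 28 mm above the deck, at (-45, -75) mm in the base's x, y. Black pointer knob: bar 42 long, 12 thick, from 6 to 36 mm above the deck, on a skirt 42 across, 6 high. Turns with it: x along the bar to its pointing end (white line), z up. The bar points 0.9 rad anticlockwise of the base's x at joint 0, 0.3 rad clockwise of it at 1.2.
- shutter (a joint): Travel of the shutter in m: 0 shut (spring home), 0.060 fully open against the stop, 0.030 half; grows as the grip moves along the light base's +y (left). Return spring: about 2 N at 0, 6 N at half, 10 N fully open; it goes shut by itself when released.
- shutter_grip (a point): On the shutter's upright black grip, moves with it: tab 24 mm along base x, 10 thick along base y (its sliding direction), from 4 to 32 mm above the deck; this point is on its centre line 23 mm above the deck, at (-45, 55) mm in base x, y when shut. Lines on the deck in front mark shut (short), half (long), open (short), 30 mm apart. Axes as the base's.
- bare_board: Bare green board 30 x 45 x 3 mm lying loose on the glass; origin under its centre. Not to be moved.
- pry_bar: Bystander: blue plastic pry bar 150 x 9 x 6 mm lying along the rear edge of the deck; origin under its centre.
- tweezers: Bystander: dark steel tweezers 120 mm long, 7 mm high, lying on the bench in front of the light base; origin under the middle.
- screwdriver: Bystander: red-handled screwdriver 150 mm long, 26 mm thick, lying on the bench in front of the light base; origin under the middle.
- screw_bowl: Bystander: shallow steel bowl 104 mm across, 32 mm high, on the bench to the left of the light base; origin under the centre.
- fan: Bystander: black laptop blower 70 x 66 x 12 mm, on the bench to the right of the light base; origin under the centre.
- multimeter: Bystander: yellow multimeter 190 x 90 x 45 mm lying on its back on the bench, farther to the right; origin under the centre.
- bit_rack: Bystander: red bit holder 100 mm long with six upright steel bits, 42 mm high, on the bench to the right, beyond the blower; origin under the centre.

How it is judged (in metres and radians):
On the way:
1. with the shutter still shut, the lamp selector is set to the two-dot stop (value of joint selector between 1.05 and 1.35 rad and value of joint shutter below 0.005 m), for 0.3 s.
At the end, for the whole second after the job is handed in: For the whole last second the selector is on its two-dot stop (1.2 rad within 0.15), the shutter is still (under 10 mm/s) at half travel (30 mm within 5), and the gripper's fingers press on it with more than 2 N, holding it against its spring (value of joint selector between 1.05 and 1.35 rad and value of joint shutter between 0.025 and 0.035 m and velocity of joint shutter between -0.01 and 0.01 m/s and contact force between the fingers and shutter above 2 N); the arm keeps its last pose, push and grip.
It fails at once if the bare board is shifted by more than 10 mm on the glass (distance of bare_board from where it was at the start of the episode above 0.01 m).
It fails at once if a bystander is shifted by more than 25 mm (distance of any of pry_bar, tweezers, screwdriver, screw_bowl, fan, multimeter, bit_rack from where it was at the start of the episode above 0.025 m).
It also fails if it takes over 48 s, if anything falls off the work surface, if the arm or the gripper's body presses on something with over 40 N, if the wrist force passes 120 N, or if a joint passes its speed limit or range.

## Robot

A 6-joint arm with a two-finger parallel gripper is mounted at the origin on the work surface. World frame = base frame: x ahead of the robot, y to its left, z up, the work surface at z = 0. Lengths are in m, angles in degrees, forces in N, time in s.
With the tool pointing down it reaches from about 0.375 to 0.825 m from the base axis. Payload 5.5 kg.
Tool frame: the origin (TCP) lies midway between the tips of the shut fingers; the grasp point (between the pads) lies 19 mm behind it; z points along the fingers, y is the direction in which the jaws open and shut (so a half turn about z gives the same grasp; the last joint's range is limited). The gripper opens to 85 mm and grips with 20 to 120 N. Pads are 22 mm wide; open, the fingers measure 114 mm over their backs; the gripper's body (76 mm by 85 mm) begins 54 mm behind the grasp point. The pads swing forward as they close: fully open they stand 13 mm farther back than shut.
Start: joints at [67.494, 17.962, -2.699, 69.339, 0, 90], TCP at [0.23, 0.554, 0.231] pointing down, gripper open.
Joint ranges: [-152.73, 152.73], [-39.44, 99.34], [-58.76, 71.6], [-118.89, 123.64], [-81.53, 83.1], [-180, 180]. Speed limits (degrees/s): [136.94, 136.94, 172.46, 180, 180, 180].

## Interface

Orientations are given as a 3x3 rotation matrix whose columns are the frame's x, y, z axes.
In Python, from bench import get_state, capture, calibration, job_done, find_in gives the robot as it stands.
- The arm moves only by the tool step_arm, never from a script. Its argument "targets" is a list of rows, each a list of 3 entries, a list of its own where there are three numbers: the shift along the tool's x, y, z in m, then the turn, a rotation vector about the tool's x, y, z in degrees, then the finger opening in m, from 0 to 0.0854. A call has 1 to 12 rows; each row shifts and turns the commanded pose from where the row before left it, along the tool's axes as they then stand; what a row does not reach is not made up. A row lasts 1/12 s, in which the tool goes at most 41.7 mm and 7.16 degrees, less where a joint would pass 70% of its speed; a pose out of reach is approached as far as the arm can. A call with a gripper value outside its range is refused whole. The fingers move at their own pace and stop on an object; the grip force is fixed at half the most. Time passes only in rows, so rows that do not move let the fingers close. It gives the time, the measured TCP pose, the force and the opening at its end, in the units of the state.
- get_state(): the state, without advancing time (a new reading comes with each control period).
- capture(name): name is "scene" or "side" or "wrist"; returns (picture, depth): 480x640x3 uint8, red, green, blue; 480x640 float32, m along the optical axis (not along the pixel's ray), 0 where there is no reading.
- calibration(name): a dict with "fx", "fy", "cx", "cy" (pixels), "k1" (the pictures are not rectified: a ray, as slopes to the right and down, at radius r is drawn at 1 + k1 r^2 times it, then the intrinsics apply), "view" (4x4, takes a point from world to camera coordinates). Camera axes: x right, y up, looking along -z (the intrinsics and any distortion apply to the point x, -y, -z); pixel columns grow to the right and rows downward; lengths in m; the calibration is good to about 2 mm. A picture is of the moment at which its call begins: read the wrist's pose just before it. calibration takes no time and is no camera call; for the wrist camera it gives the pose at the moment of the call.
- job_done(): hands the job in, once; it reports no verdict.
Trained networks look in the newest picture that a camera, given by its name, has taken for a name from the list of things; names that differ only in an ending like _2 or _b are one class to them, and where a whole thing is asked for, a point or a joint stands for the part that bears it (a point fixed in the world has none). Each returns a list of dicts, best first, with "confidence" (0 to 1); they miss things now and then, are a little off and sometimes report something else, mostly with a low value. They report only what shows in the picture. A call takes as long as a camera call.
- find_in(camera, label): "bbox" ([left, top, width, height] in pixels, round what is visible of it).
The state is a dict: "t": time; "joint_positions": joint angles; "joint_velocities": joint speeds; "joint_efforts": joint torques, N m; "position": TCP position; "eef_rot": TCP orientation; "force": force on the tool from outside, world axes, zero at the start; "ft_torque": the same for the moment, N m; "width": finger opening in m.
Only numpy, scipy, OpenCV 4.12 (cv2) and the standard library are available. Lean on these libraries where they do the work, as an engineer would, in place of code of your own. Each camera call takes 0.05 s, during which the arm holds its last target. There are 200 camera calls.

## Working session

There is one attempt and no reset: what is moved stays moved. The work goes in short steps, Python scripts to look and compute and a tool call to move; the robot and the scene stay as the last step left them, time stands still between calls to the robot, and variables do not carry over. Pictures are saved under pics/ and viewed, about 8 in all and at most 12, crops included, and the job is handed in when it is done.

Besides the shell and the picture viewer there is one more tool, called after "Emit:" as name(argument=value, ...) on one line, values as JSON. step_arm: Moves the arm, as the interface text tells. Its arguments: {"type":"object","properties":{"targets":{"type":"array"}},"required":["targets"]}

```bash
ls; mkdir -p pics
cat > h.py <<'E'
import numpy as np, cv2
from bench import *
def snap(cam,fn=None):
    c=calibration(cam); im,d=capture(cam)
    if fn: cv2.imwrite('pics/'+fn,im[:,:,::-1])
    return c,im,d
def ray(c,u,v):
    K=np.array([[c['fx'],0,c['cx']],[0,c['fy'],c['cy']],[0,0,1]],float)
    p=cv2.undistortPoints(np.array([[[u,v]]],float),K,np.array([c['k1'],0,0,0,0],float))[0,0]
    V=np.linalg.inv(np.array(c['view']))
    return V[:3,3], V[:3,:3]@np.array([p[0],-p[1],-1.])
def at_z(c,u,v,z):
    o,r=ray(c,u,v); return o+r*(z-o[2])/r[2]
def at_d(c,d,u,v):
    o,r=ray(c,u,v); return o+r*d[int(v),int(u)]
def cloud(c,d):
    h,w=d.shape; K=np.array([[c['fx'],0,c['cx']],[0,c['fy'],c['cy']],[0,0,1]],float)
    u,v=np.meshgrid(np.arange(w),np.arange(h))
    p=cv2.undistortPoints(np.stack([u,v],-1).reshape(-1,1,2).astype(float),K,np.array([c['k1'],0,0,0,0],float)).reshape(h,w,2)
    V=np.linalg.inv(np.array(c['view']))
    P=np.dstack([p[...,0],-p[...,1],-np.ones((h,w))])*d[...,None]
    return P@V[:3,:3].T+V[:3,3]
def proj(c,P):
    q=np.array(c['view'])@np.r_[P,1]; x,y=q[0]/-q[2],-q[1]/-q[2]; s=1+c['k1']*(x*x+y*y)
    return c['fx']*x*s+c['cx'],c['fy']*y*s+c['cy']
E
python3 - <<'E'
from h import *
s=get_state(); print(s['t'],s['position'],s['eef_rot'],s['width'])
for cam in ('scene','side'):
    c,im,d=snap(cam,cam+'0.png')
    print(cam,np.linalg.inv(np.array(c['view']))[:3,3])
    for l in ('light_base','knob_grip','shutter_grip','bare_board'):
        for r in find_in(cam,l)[:2]:
            b=r['bbox']; u,v=b[0]+b[2]/2,b[1]+b[3]/2
            print(l,r['confidence'],np.round(b),at_d(c,d,u,v).round(4))
E
```

```text
pics
0.0 [0.22944715 0.55377037 0.23040805] [[-9.23837723e-01  3.82783776e-01 -6.65335957e-04]
 [ 3.82784354e-01  9.23836355e-01 -1.58984933e-03]
 [ 6.09301577e-06 -1.72344298e-03 -9.99998515e-01]] 0.08532782046223658
scene [1.33566022 0.24842832 1.23689951]
light_base 0.63 [290. 212. 125. 101.] [0.5606 0.0379 0.0539]
light_base 0.48 [327. 276.  62.  23.] [0.6374 0.0757 0.0606]
knob_grip 0.47 [325. 223.  16.  18.] [ 0.5081 -0.0366  0.094 ]
shutter_grip 0.55 [374. 238.   3.  13.] [0.5061 0.0853 0.0855]
bare_board 0.73 [360. 268.  19.  12.] [0.5843 0.0918 0.0575]
side [0.48098533 0.69110751 0.97467847]
light_base 0.76 [250. 207. 129. 146.] [0.5479 0.0659 0.0546]
knob_grip 0.77 [335. 230.  22.  22.] [ 0.4895 -0.0354  0.06  ]
shutter_grip 0.73 [331. 280.  13.  16.] [0.5003 0.0953 0.0725]
bare_board 0.66 [289. 277.  16.  19.] [0.5821 0.0892 0.0591]
bare_board 0.33 [332. 227.  24.  21.] [ 0.4948 -0.0308  0.077 ]
```

Run:
```python
from h import *
c,im,d=snap('scene'); P=cloud(c,d)
m=(abs(P[...,2]-.055)<.004)&(d>0)
print(m.sum())
n,l,st,ce=cv2.connectedComponentsWithStats(m.astype(np.uint8))
i=1+np.argmax(st[1:,4]); Q=P[l==i][:,:2].astype(np.float32)
print(st[i],cv2.minAreaRect(Q))
```

```text
6613
[ 286  212  131   96 5908] ((0.5430740714073181, 0.029474467039108276), (0.30110177397727966, 0.22820155322551727), 86.67021942138672)
```

View pics/scene0.png

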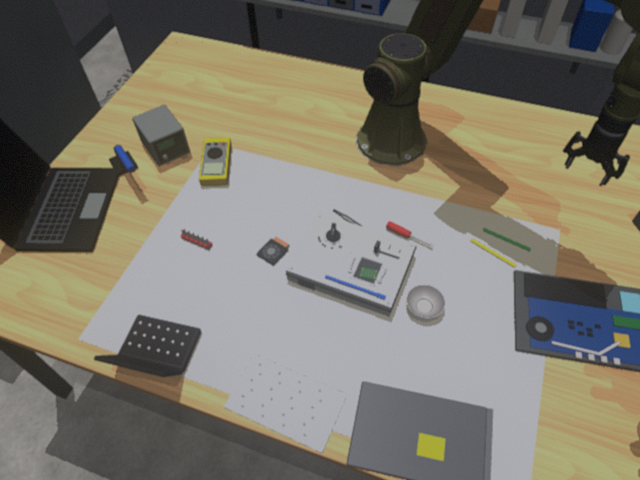

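The scene view shows the light base around (350,265), the knob at (333,234), the shutter grip at (378,248), and the screwdriver and tweezers in front. I'll move over the knob, then take the wrist view.

Run:
```python
from h import *
s=get_state(); R=np.array(s['eef_rot']); p=np.array(s['position'])
print(R.T@(np.array([.50,0.0,.26])-p))
im=cv2.imread('pics/side0.png')[190:370,230:400]
cv2.imwrite('pics/side0c.png',cv2.resize(im,None,fx=3.3,fy=3.3,interpolation=cv2.INTER_CUBIC))
```

```text
[-0.46191406 -0.40860671 -0.0287025 ]
```

View pics/side0c.png

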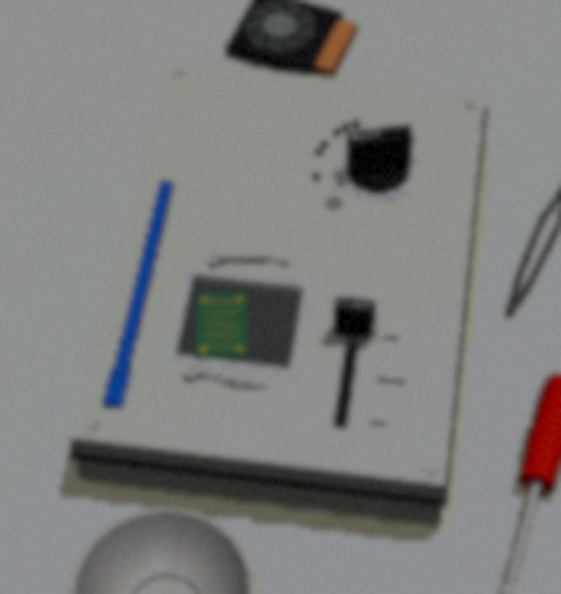

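The side crop shows the knob at (380,155) with its off circle at (333,203). The shutter is shut at (353,318) and the board is on the glass at (222,323).

Emit:
step_arm(targets=[[[-0.0231,-0.0204,-0.0014],[0,0,0],0.0854],[[-0.0231,-0.0204,-0.0014],[0,0,0],0.0854],[[-0.0231,-0.0204,-0.0014],[0,0,0],0.0854],[[-0.0231,-0.0204,-0.0014],[0,0,0],0.0854],[[-0.0231,-0.0204,-0.0014],[0,0,0],0.0854],[[-0.0231,-0.0204,-0.0014],[0,0,0],0.0854],[[-0.0231,-0.0204,-0.0014],[0,0,0],0.0854],[[-0.0231,-0.0204,-0.0014],[0,0,0],0.0854],[[-0.0231,-0.0204,-0.0014],[0,0,0],0.0854],[[-0.0231,-0.0204,-0.0014],[0,0,0],0.0854]])

```text
t: 1.38
position: [0.3654, 0.2761, 0.2456]
eef_rot: [[-0.924, 0.383, 0.001], [0.383, 0.924, 0.0], [-0.0, 0.0, -1.0]]
force: [0.3, 0.3, -0.3]
width: 0.0855
```

Emit:
step_arm(targets=[[[-0.0231,-0.0204,-0.0014],[0,0,0],0.0854],[[-0.0231,-0.0204,-0.0014],[0,0,0],0.0854],[[-0.0231,-0.0204,-0.0014],[0,0,0],0.0854],[[-0.0231,-0.0204,-0.0014],[0,0,0],0.0854],[[-0.0231,-0.0204,-0.0014],[0,0,0],0.0854],[[-0.0231,-0.0204,-0.0014],[0,0,0],0.0854],[[-0.0231,-0.0204,-0.0014],[0,0,0],0.0854],[[-0.0231,-0.0204,-0.0014],[0,0,0],0.0854],[[-0.0231,-0.0204,-0.0014],[0,0,0],0.0854],[[-0.0231,-0.0204,-0.0014],[0,0,0],0.0854],[[0,0,0],[0,0,0],0.0854],[[0,0,0],[0,0,0],0.0854]])

```text
t: 2.38
position: [0.5007, -0.0006, 0.2592]
eef_rot: [[-0.923, 0.385, -0.0], [0.385, 0.923, 0.0], [0.0, 0.0, -1.0]]
force: [-1.0, -0.0, -0.2]
width: 0.0853
```

Run:
```python
from h import *
s=get_state(); print(s['t'],s['position'],s['joint_positions'])
c,im,d=snap('wrist','w1.png')
import pickle; pickle.dump((c,im,d),open('w1.pkl','wb'))
for l in ('light_base','knob_grip','shutter_grip','bare_board'):
    for r in find_in('wrist',l)[:1]:
        b=r['bbox']; u,v=b[0]+b[2]/2,b[1]+b[3]/2
        print(l,r['confidence'],np.round(b),at_d(c,d,u,v).round(4))
```

```text
2.3833 [ 0.50069258 -0.00062694  0.25924456] [-7.99462694e-02  6.65323564e+00 -1.32207451e+01  7.01281826e+01
  1.24122844e-02  2.25942622e+01]
knob_grip 0.6 [250. 189.  50.  56.] [ 0.4887 -0.0359  0.0896]
shutter_grip 0.8 [408. 149.  25.  35.] [0.4969 0.0863 0.0855]
bare_board 0.85 [418. 221.  56.  48.] [0.5796 0.0902 0.0576]
```

View pics/w1.png

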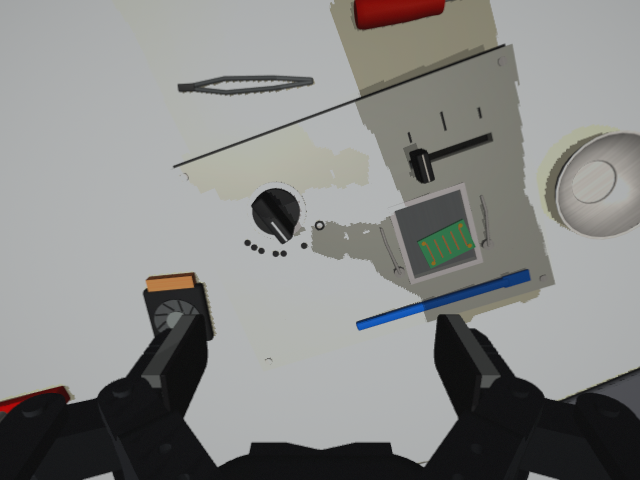

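Wrist view: knob at (275,213), with its white line ending near (288,240). The marks are the circle at (319,225), one dot at (304,246), two dots at (279,253) and three dots at (254,248). The shutter grip is at (422,165) and the half line at (443,121). Next I'll fit the poses from depth.

Run:
```python
from h import *
import pickle
c,im,d=pickle.load(open('w1.pkl','rb')); P=cloud(c,d)
for n,(u,v) in dict(circ=(319,225),one=(304,246),two=(279.5,253.5),three=(254.5,247),half=(443,121),shut=(409.5,137),open=(479,113),slotend=(491,136)).items():
    print(n,at_z(c,u,v,.055).round(4))
f=[at_z(c,u,v,.055) for u,v in ((174,166.5),(506,45))]
e=f[1]-f[0]; print('front',f,'yaw',np.degrees(np.arctan2(-e[0],e[1])))
g=[at_z(c,u,v,.055) for u,v in ((513,44),(554,284))]; e=g[1]-g[0]; print('left',g,'yaw',np.degrees(np.arctan2(e[1],e[0])))
def top(box,z0,z1):
    u,v,w,h=box; Q=P[v:v+h,u:u+w].reshape(-1,3); D=d[v:v+h,u:u+w].ravel()>0
    Q=Q[D&(Q[:,2]>z0)&(Q[:,2]<z1)]; print(len(Q),Q[:,2].mean(),cv2.minAreaRect(Q[:,:2].astype(np.float32)),np.median(Q,0))
top((235,175,80,80),.083,.1); top((235,175,80,80),.0575,.066); top((400,140,40,50),.081,.1)
```

```text
circ [ 0.5182 -0.0094  0.055 ]
one [ 0.5314 -0.03    0.055 ]
two [ 0.5294 -0.0539  0.055 ]
three [ 0.5146 -0.0725  0.055 ]
half [0.4749 0.1208 0.055 ]
shut [0.4764 0.091  0.055 ]
open [0.4804 0.1501 0.055 ]
slotend [0.5023 0.1545 0.055 ]
front [array([ 0.42128554, -0.10441187,  0.055     ]), array([0.43921944, 0.18325674, 0.055     ])] yaw -3.5673292491449393
left [array([0.44066325, 0.18847502, 0.055     ]), array([0.65832022, 0.17363799, 0.055     ])] yaw -3.899651463862925
788 0.0889807389776411 ((0.4915805160999298, -0.03998663276433945), (0.042536672204732895, 0.012479604221880436), 13.665294647216797) [ 0.49025153 -0.03934475  0.08929811]
826 0.05967293428662325 ((0.4895317554473877, -0.04007057100534439), (0.04170563071966171, 0.03864774852991104), 88.36851501464844) [ 0.48946614 -0.03106896  0.05942124]
403 0.08531846198957786 ((0.4991145133972168, 0.08928896486759186), (0.010079904459416866, 0.023952553048729897), 86.34127807617188) [0.49856444 0.0888812  0.08546982]
```

Emit:
step_arm(targets=[[[-0.0034,-0.02,0.0],[0,0,0],0.05],[[-0.0033,-0.0199,0.0],[0,0,0],0.05],[[0,0,0.025],[0,0,-6.07],0.05],[[0,0,0.025],[0,0,-6.07],0.05],[[0,0,0.025],[0,0,-6.07],0.05],[[0,0,0.025],[0,0,-6.07],0.05],[[0,0,0.025],[0,0,-6.07],0.05],[[0,0,0.015],[0,0,-6.07],0.05],[[0,0,0],[0,0,0],0.05],[[0,0,0],[0,0,0],0.05]])

```text
t: 3.47
position: [0.4904, -0.0381, 0.119]
eef_rot: [[-0.971, -0.239, -0.002], [-0.239, 0.971, 0.0], [0.002, 0.001, -1.0]]
force: [-0.3, 0.8, 0.4]
width: 0.05
```

Run:
```python
from h import *
s=get_state(); print(s['t'],s['position'],s['joint_positions'],s['width'])
R=np.array(s['eef_rot']); print(np.degrees(np.arctan2(R[1,0],R[0,0])), R.T@(np.array([.4915,-.04,.066])-s['position']))
c,im,d=snap('wrist','w2.png'); P=cloud(c,d)
m=(d>0)&(P[...,2]>.083)&(P[...,2]<.097)&(abs(P[...,0]-.49)<.04)&(abs(P[...,1]+.04)<.035)
Q=P[m]; print(len(Q), cv2.minAreaRect(Q[:,:2].astype(np.float32)) if len(Q) else 0)
```

```text
3.4667 [ 0.49037523 -0.03809511  0.1190274 ] [-4.44444284e+00  1.09662592e+01 -2.71963030e+01  5.19384678e+01
  3.42781574e-03 -1.82677417e+01] 0.04998053350472112
-166.17667524736137 [-0.00072485 -0.00215078  0.05302497]
2041 ((0.4909946620464325, -0.040600113570690155), (0.04193729907274246, 0.011714193038642406), 13.905843734741211)
```

View pics/w2.png

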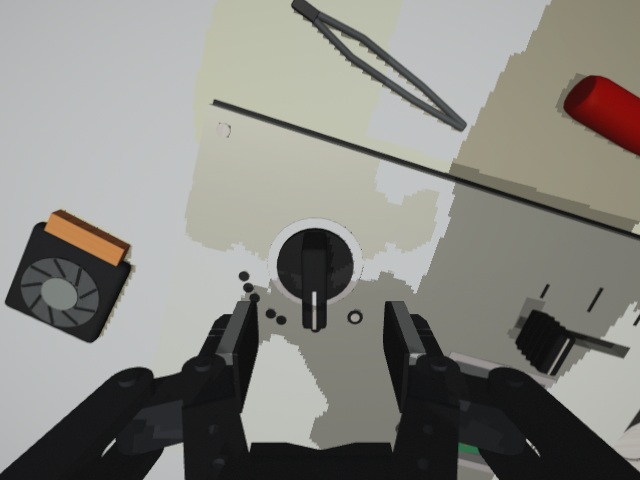

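The knob bar at (314,280) is square between the open fingers and points at one dot. I'll descend and grip.

Emit:
step_arm(targets=[[[-0.0006,-0.0023,0.013],[0,0,0],0.05],[[0,0,0.02],[0,0,0],0.05],[[0,0,0.02],[0,0,0],0.05],[[0,0,0],[0,0,0],0.05],[[0,0,0],[0,0,0],0.005],[[0,0,0],[0,0,0],0.005],[[0,0,0],[0,0,0],0.005],[[0,0,0],[0,0,0],0.005],[[0,0,0],[0,0,0],0.005],[[0,0,0],[0,0,0],0.005],[[0,0,0],[0,0,0],0.005],[[0,0,0],[0,0,0],0.005]])

```text
t: 4.52
position: [0.4937, -0.0405, 0.0683]
eef_rot: [[-0.971, -0.24, 0.003], [-0.24, 0.971, 0.001], [-0.003, 0.0, -1.0]]
force: [-1.4, 3.0, 6.0]
width: 0.011
```

Emit:
step_arm(targets=[[[0,0,0],[0,0,4.4],0.005],[[0,0,0],[0,0,4.4],0.005],[[0,0,0],[0,0,4.4],0.005],[[0,0,0],[0,0,4.4],0.005],[[0,0,0],[0,0,4.4],0.005],[[0,0,0],[0,0,4.4],0.005],[[0,0,0],[0,0,4.4],0.005],[[0,0,0],[0,0,4.2],0.005],[[0,0,0],[0,0,0],0.005],[[0,0,0],[0,0,0],0.005],[[0,0,0],[0,0,0],0.005]])

```text
t: 5.43
position: [0.4936, -0.0411, 0.0683]
eef_rot: [[-0.933, 0.36, 0.003], [0.36, 0.933, -0.0], [-0.003, 0.001, -1.0]]
force: [-1.5, -0.3, 6.6]
width: 0.0108
```

Run:
```python
from h import *
s=get_state(); R=np.array(s['eef_rot'])
print(s['t'],s['position'],np.degrees(np.arctan2(R[1,0],R[0,0])),s['force'],s['ft_torque'],s['width'])
```

```text
5.4333 [ 0.49363945 -0.04107668  0.06826611] 158.89536309445668 [-1.51115084 -0.26707814  6.64945853] [-0.03311545  0.40548075  0.00307759] 0.010833614540619301
```

Emit:
step_arm(targets=[[[0,0,0],[0,0,0],0.05],[[0,0,0],[0,0,0],0.05],[[0,0,0],[0,0,0],0.05],[[0,0,0],[0,0,0],0.05],[[0,0,-0.02],[0,0,0],0.05],[[0,0,-0.02],[0,0,0],0.05],[[0,0,-0.025],[0,0,0],0.05],[[0,0,0],[0,0,-5.8],0.05],[[0,0,0],[0,0,-5.8],0.05],[[0,0,0],[0,0,-5.9],0.05],[[0,0,0],[0,0,0],0.05],[[0,0,0],[0,0,0],0.05]])

```text
t: 6.43
position: [0.4923, -0.041, 0.1312]
eef_rot: [[-0.998, 0.065, -0.0], [0.065, 0.998, 0.0], [0.0, 0.0, -1.0]]
force: [-0.5, -0.1, 0.0]
width: 0.0501
```

Run:
```python
from h import *
s=get_state(); print(s['t'],s['position'],s['width'])
R=np.array(s['eef_rot']); print(np.degrees(np.arctan2(R[1,0],R[0,0])), R.T@(np.array([.4988,.0892,.062])-s['position']))
c,im,d=snap('wrist','w3.png'); P=cloud(c,d)
for cx,cy,z0 in ((.4915,-.04,.083),(.4988,.089,.08)):
    m=(d>0)&(P[...,2]>z0)&(P[...,2]<.097)&(abs(P[...,0]-cx)<.04)&(abs(P[...,1]-cy)<.035)
    Q=P[m]; print(len(Q), cv2.minAreaRect(Q[:,:2].astype(np.float32)) if len(Q) else 0)
```

```text
6.4333 [ 0.49225942 -0.04099098  0.13123538] 0.050073010975306434
176.24810437579094 [0.00197833 0.13033971 0.06923623]
1919 ((0.49148088693618774, -0.04025828838348389), (0.012279360555112362, 0.04302297160029411), 69.04945373535156)
1132 ((0.4990137219429016, 0.08891608566045761), (0.010981738567352295, 0.024218725040555), 86.12059783935547)
```

View pics/w3.png

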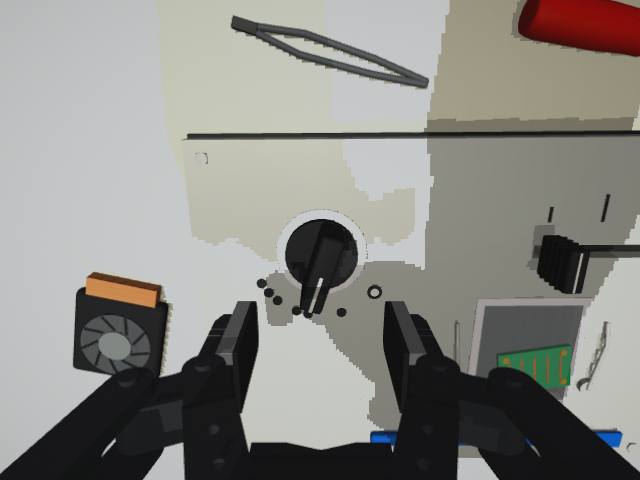

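The knob's white line now points at the two dots (297–308,312). Its bar yaw of −21° equals 1.2 rad. The shutter is still shut, so I'll move to it next.

Emit:
step_arm(targets=[[[0.001,0.026,0],[0,0,0],0.05],[[0.001,0.026,0],[0,0,0],0.05],[[0,0.026,0],[0,0,0],0.05],[[0,0.026,0],[0,0,0],0.05],[[0,0.026,0],[0,0,0],0.05],[[0,0,0],[0,0,0],0.05],[[0,0,0.023],[0,0,0],0.05],[[0,0,0.023],[0,0,0],0.05],[[0,0,0.022],[0,0,0],0.05],[[0,0,0],[0,0,0],0.05],[[0,0,0],[0,0,0],0.05]])

```text
t: 7.4
position: [0.4971, 0.0883, 0.0625]
eef_rot: [[-0.998, 0.064, -0.003], [0.064, 0.998, -0.001], [0.003, -0.001, -1.0]]
force: [-0.1, -0.4, -0.1]
width: 0.0501
```

Emit:
step_arm(targets=[[[0,0,0],[0,0,0],0.003],[[0,0,0],[0,0,0],0.003],[[0,0,0],[0,0,0],0.003],[[0,0,0],[0,0,0],0.003],[[0,0,0],[0,0,0],0.003],[[0,0,0],[0,0,0],0.003],[[0,0,0],[0,0,0],0.003],[[0,0,0],[0,0,0],0.003]])

```text
t: 8.07
position: [0.4997, 0.0891, 0.0648]
eef_rot: [[-0.998, 0.063, 0.003], [0.063, 0.998, 0.001], [-0.002, 0.001, -1.0]]
force: [-1.0, 0.4, 6.0]
width: 0.0087
```

Gripped with an opening of 9 mm. I'll slide 30 mm along tool +y.

Emit:
step_arm(targets=[[[0,0.005,0],[0,0,0],0.003],[[0,0.005,0],[0,0,0],0.003],[[0,0.005,0],[0,0,0],0.003],[[0,0.005,0],[0,0,0],0.003],[[0,0.005,0],[0,0,0],0.003],[[0,0.005,0],[0,0,0],0.003],[[0,0,0],[0,0,0],0.003],[[0,0,0],[0,0,0],0.003],[[0,0,0],[0,0,0],0.003],[[0,0,0],[0,0,0],0.003]])

```text
t: 8.9
position: [0.5014, 0.1176, 0.0648]
eef_rot: [[-0.998, 0.063, 0.002], [0.063, 0.998, -0.003], [-0.003, -0.003, -1.0]]
force: [-1.4, -5.5, 7.4]
width: 0.0085
```

Run:
```python
from h import *
s=get_state(); p=np.array(s['position']); print(s['t'],p,s['force'],s['width'])
y=np.array([np.sin(np.radians(3.6)),np.cos(np.radians(3.6)),0])
print('travel by TCP',(p-[.499,.089,0])@y)
c,im,d=snap('wrist','w4.png')
c2,im2,d2=snap('side','side4.png')
cv2.imwrite('pics/side4c.png',cv2.resize(im2[190:370,230:400,::-1],None,fx=3.3,fy=3.3,interpolation=cv2.INTER_CUBIC))
for z,lim in ((.08,.09),):
    P=cloud(c,d); m=(d>0)&(P[...,2]>z)&(P[...,2]<lim)&(abs(P[...,0]-.4915)<.03)&(abs(P[...,1]+.04)<.03); Q=P[m]
    print('knob',len(Q),cv2.minAreaRect(Q[:,:2].astype(np.float32)) if len(Q) else 0)
```

```text
8.9 [0.50135148 0.11755268 0.06478296] [-1.37877411 -5.49619204  7.35231197] 0.00852093922000531
travel by TCP 0.02864398404816307
knob 0 0
```

View pics/w4.png

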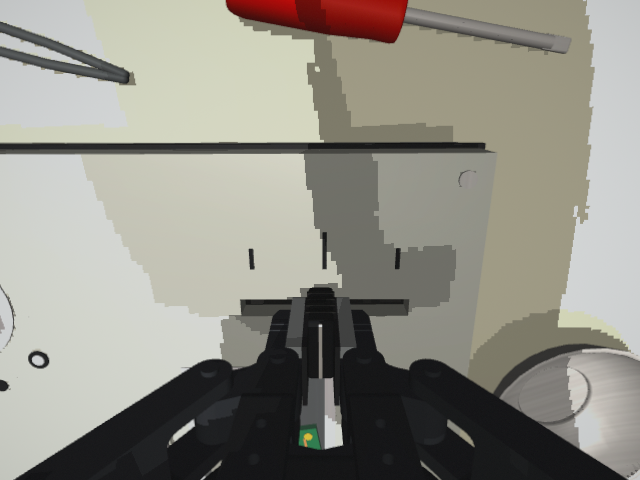

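View pics/side4c.png

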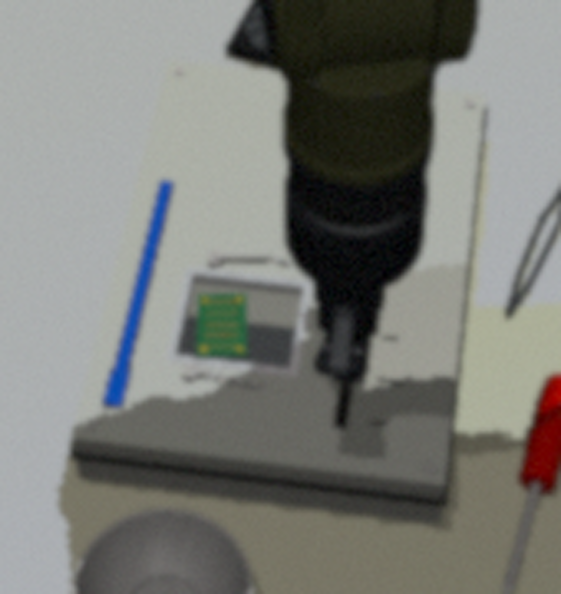

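Wrist view: the grip at (320,292) sits about 1–1.5 mm short of the half line at (324,250), which agrees with the TCP travel of 28.6 mm. The side view shows the glass half lit and the board in place. I'll nudge 1.4 mm and let it settle.

Emit:
step_arm(targets=[[[0,0.0014,0],[0,0,0],0.003],[[0,0,0],[0,0,0],0.003],[[0,0,0],[0,0,0],0.003],[[0,0,0],[0,0,0],0.003],[[0,0,0],[0,0,0],0.003],[[0,0,0],[0,0,0],0.003],[[0,0,0],[0,0,0],0.003],[[0,0,0],[0,0,0],0.003]])

```text
t: 9.67
position: [0.5014, 0.1188, 0.0648]
eef_rot: [[-0.998, 0.063, 0.002], [0.063, 0.998, -0.003], [-0.003, -0.003, -1.0]]
force: [-1.2, -4.8, 8.6]
width: 0.0087
```

Run:
```python
from h import *
s=get_state(); p=np.array(s['position']); print(s['t'],p,s['force'],s['width'],np.abs(s['joint_velocities']).max())
y=np.array([np.sin(np.radians(3.6)),np.cos(np.radians(3.6)),0])
t=(p-[.499,.089,0])@y; print('travel',t)
if abs(t-.03)<.002: print(job_done())
```

```text
9.6667 [0.50142566 0.11884911 0.06475513] [-1.17865851 -4.78295301  8.5559674 ] 0.008661275792766347 0.0928484611446156
travel 0.02994251442675701
the job is handed in; nothing more can be done
None
```

With the shutter still shut, I turned the lamp selector from one dot to two dots, then slid the shutter to half travel. I handed the job in at 9.7 s with the gripper still holding the shutter.

- **Selector:** after I let go of the knob, its bar measured about −21° yaw, which is 1.2 rad. Its white line pointed at the two dots. I couldn't re-check it at the end because the arm hid the knob from the side camera and it was outside the wrist view.
- **Shutter:** the tool had moved 29.9 mm from the shut position. The force along the slide was about 5 N, against the spring's expected 6 N, the fingers were closed on the tab at about 9 mm, and the arm was still.
- **Board and bystanders:** before the final 1.4 mm nudge, the side view showed the glass half lit and the board in place. I saw nothing moved in any of the views, though I did not measure the bystanders' positions.

No check failed. I took no picture after the nudge.

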